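# Wedge the work rest level and stack the turned tray

## Task

The hinged leaf of the work rest droops at its front: take the wooden wedge from its sloping cradle and push its thin end under the leaf's front edge until the leaf sits level, flush with the frame's sides, and let go of it there. Then pick up the spare parts tray by its grip post, turn it half round and set it down gently on the tray that is fixed to the leaf, so that its lugs stand on the rim instead of dropping into the notches. Leave the wedge in place, the leaf level, and the other things on the bench where they are.

Things in the scene. Friction and masses are not known exactly. Their poses are not given: they have to be found in the camera images.
- rest: Work rest: fixed wooden frame 180 long (x) by 180 wide (y); its sides are rails 12 wide, 34 high, inner faces at y = +-78. Origin: centre of its underside on the bench, z up, x from its open front (where the wedge goes in, between the rails) to the hinge at the back. Its x is within 12 degrees of the world's +y.
- leaf (a joint): Tilt of the leaf, rad: 0 level, its top flush with the rails' tops; negative with the front edge low (-0.08 at the start, its lower stop), positive with it high (stop at 0.07). It swings freely and falls back by its own weight (0.5 kg with its tray) unless held up. Hinge axis along the rest's y, at x = 80, z = 29 mm in the rest's frame.
- edge (a point): Middle of the leaf's lower front edge. The leaf is a plywood board 160 (x) by 150 (y) by 10 thick; the hinge lies at its back end. Edge height over the bench: about 11 mm at the start, 24 mm when level. Axes as the leaf.
- low_tray (a point): Centre of the underside of the tray fixed on the leaf, 75 mm behind the front edge; x to the hinge. Grey tray: floor 100 (x) by 84 (y), mouth 130 by 114, 50 high, walls 3 thick, splayed. Flat rims 13 wide along both y sides (top at 50, out to y = +-66) have notches 20 wide, 22 deep, centred at x = +46 and -16. An ear 36 wide rises to 64 at its +x end (the hinge end).
- tray: Spare grey tray, 0.15 to 0.31 kg, standing on the bench, its x within 35 degrees of the world's +y. Floor, mouth, height and ear (at its +x end) as the fixed tray. Origin: centre of its underside, z up. A grip post 20 by 20 (sides along x and y) in its middle tops out at 90. Two lugs on each y side, 14 long, centred at x = +46 and -16, out to y = +-65, undersides at 22.
- ear (a point): Top middle of the spare tray's ear (x = 67, z = 64 in its frame). Ears at the same end: the lugs enter the notches and the tray nests, underside 10 to 12 above the fixed one's. Ears at opposite ends (x opposite to low_tray's x): the lugs stand on the rims, underside 28 above the fixed tray's, with about 5 mm side play.
- cradle: Fixed wooden cradle holding the wedge: ramp 120 long (x), 20 wide, sloping down 30 degrees towards its +x, from 77 high at -x to 8 at +x, on a foot 134 by 56 by 6, with a small stop at the low end. Origin: centre of its underside, z up.
- wedge: Loose beech wedge 110 long (x), 30 wide (y, parallel sides), 0.04 to 0.09 kg; thickness falls evenly from 34 at -x to 4 at +x (thin end). Origin: centre of its flat underside, z away from it. At the start its underside lies on the ramp, thin end low. It overhangs the ramp by 5 at both sides.
- tip (a point): Middle of the wedge's underside at the thin end (x = 55 in its frame). With the wedge flat on the bench and this point about 73 mm behind the leaf's front edge the leaf is level; each further 10 mm lifts the edge 2.7 mm. Pushing takes about 5 to 15 N; friction holds the wedge where it is left.
- spool: Bystander: black spool, 42 across, 48 high. Origin under its centre.
- jar: Bystander: amber jar, 48 across, 62 high. Origin under its centre.
- driver: Bystander: screwdriver 160 long, lying on the bench.
- weight: Bystander: steel weight 36 across, 28 high. Origin under its centre.
- cup: Bystander: white cup 72 across, 95 high. Origin under its centre.
- rule: Bystander: wooden rule 200 by 26 by 5, lying on the bench.
- tape: Bystander: roll of paper tape 60 across, 18 high, lying flat.
Not all that is in view belongs to the job. What is shaped like the tray but yellow is not meant.

How it is judged:
By the outcome, as a careful person would: the job done as asked, in the order asked, and still so for the second after the job is handed in, with the robot touching nothing.
It also fails if it takes over 72 s, if anything falls off the work surface, if the arm or the gripper's body presses on something with over 40 N, if the wrist force passes 120 N, or if a joint passes its speed limit or range.

## Robot

A 6-joint arm with a two-finger parallel gripper is mounted at the origin on the work surface. World frame = base frame: x ahead of the robot, y to its left, z up, the work surface at z = 0. Lengths are in mm, angles in degrees, forces in N, time in s.
With the tool pointing down it reaches from about 350 to 850 mm from the base axis. Payload 8.1 kg.
Tool frame: the origin (TCP) lies at the very end of the fingers, on their centre line; the grasp point (between the pads) lies 19 mm behind it; z points along the fingers, y is the direction in which the jaws open and shut (so a half turn about z gives the same grasp; the last joint's range is limited). The gripper opens to 85 mm and grips with 20 to 120 N. Pads are 22 mm wide; open, the fingers measure 114 mm over their backs; the gripper's body (76 mm by 85 mm) begins 54 mm behind the grasp point. The pads swing forward as they close: fully open they stand 13 mm farther back than shut.
Start: joints at [64.091, 7.471, 85.268, -0, 87.261, -4.893], TCP at [215.157, 560.101, 231.292] pointing down, gripper open.
Joint ranges: [-169.43, 169.43], [-51.17, 129.36], [1.28, 143.12], [-76.62, 256.62], [0, 156.53], [-152.29, 152.29]. Speed limits (degrees/s): [136.94, 136.94, 159.86, 180, 180, 180].

## Interface

Orientations are given as [roll, pitch, yaw] about the fixed x, y, z axes, in that order (R = Rz(yaw) Ry(pitch) Rx(roll)).
In Python, from bench import r, eyes gives the robot as it stands. The module is installed in compiled form; this text tells all that it offers.
- The arm moves only by the tool play_rows, never from a script. Its argument "deltas" is a list of rows, each a list of 3 entries, a list of its own where there are three numbers: the shift along the tool's x, y, z in m, then the turn, a rotation vector about the tool's x, y, z in rad, then the closure, from 0 (fully open) to 1 (shut). A call has 1 to 8 rows; each row shifts and turns the pose as measured when the row begins, along the tool's axes as they then stand; what a row does not reach is not made up. A row lasts 1/8 s, in which the tool goes at most 62.5 mm and 10.7 degrees, less where a joint would pass 70% of its speed; a pose out of reach is approached as far as the arm can. A call with a gripper value outside its range is refused whole. The fingers move at their own pace and stop on an object; "force" is the grip in N (left out, the last holds). Time passes only in rows, so rows that do not move let the fingers close. It gives the time, the measured TCP pose, the force and the opening at its end, in the units of the state.
- r.sense(): the state, without advancing time (a new reading comes with each control period).
- eyes.snapshot(name): name is "scene" or "side" or "wrist"; returns the picture (384x512x3 uint8, red, green, blue); there is no depth.
- eyes.get_calibration(name): a dict with "mtx" (3x3 intrinsics, pixels), "R" (3x3) and "t" (3): a world point X has camera coordinates R X + t; the wrist camera has in their place "T_tool_cam" (4x4, takes a point from camera to tool coordinates, whose origin is the TCP and whose axes are the flange's). Camera axes: x right, y down, z forward; pixel columns grow to the right and rows downward; lengths in mm; the calibration is good to about 2 mm. A picture is of the moment at which its call begins: read the wrist's pose just before it. get_calibration takes no time and is no camera call.
- r.hand_in(): hands the job in, once; it reports no verdict.
The state is a dict: "time": time; "joint_pos": joint angles; "qd": joint speeds; "joint_efforts": joint torques, N m; "tool_pos": TCP position; "tcp_rot": TCP orientation; "ft_force": force on the tool from outside, world axes, zero at the start; "wrist_torque": the same for the moment, N m; "finger_gap": finger opening in mm.
Only numpy, scipy, OpenCV 4.12 (cv2) and the standard library are available. Lean on these libraries where they do the work, as an engineer would, in place of code of your own. Each camera call takes 0.05 s, during which the arm holds its last target. There are 200 camera calls.

## Working session

There is one attempt and no reset: what is moved stays moved. The work goes in short steps, Python scripts to look and compute and a tool call to move; the robot and the scene stay as the last step left them, time stands still between calls to the robot, and variables do not carry over. Pictures are saved under pics/ and viewed, about 8 in all and at most 12, crops included, and the job is handed in when it is done.

Besides the shell and the picture viewer there is one more tool, called after "Call:" by a JSON object that holds its "name" and its "arguments". play_rows: Moves the arm, as the interface text tells. Its arguments: {"type":"object","properties":{"deltas":{"type":"array"},"force":{"type":"number"}},"required":["deltas"]}

```bash
mkdir -p pics
python3 - <<'E'
from bench import r,eyes
import cv2,numpy as np
for n in ("scene","side","wrist"):
    im=eyes.snapshot(n); cv2.imwrite(f"pics/{n}0.png",im[:,:,::-1])
    print(n,{k:np.round(v,3).tolist() for k,v in eyes.get_calibration(n).items()})
a=[cv2.imread(f"pics/{n}0.png") for n in ("scene","side")]
cv2.imwrite("pics/a.png",cv2.resize(a[0],(800,600)));cv2.imwrite("pics/b.png",cv2.resize(a[1],(800,600)))
print(r.sense())
E
```

```text
scene {'mtx': [[484.319, 0.0, 268.287], [0.0, 484.319, 195.091], [0.0, 0.0, 1.0]], 'R': [[0.158, 0.987, 0.009], [0.822, -0.126, -0.555], [-0.547, 0.095, -0.832]], 't': [-126.839, -386.194, 1794.684]}
side {'mtx': [[385.811, 0.0, 254.836], [0.0, 385.811, 188.813], [0.0, 0.0, 1.0]], 'R': [[0.85, -0.527, -0.004], [-0.39, -0.626, -0.675], [0.353, 0.575, -0.738]], 't': [-426.152, 291.545, 1249.381]}
wrist {'mtx': [[281.643, 0.0, 252.217], [0.0, 281.643, 192.805], [0.0, 0.0, 1.0]], 'T_tool_cam': [[0.001, -0.958, -0.285, 72.315], [1.0, 0.0, 0.0, 0.326], [-0.0, -0.285, 0.958, -141.482], [0.0, 0.0, 0.0, 1.0]]}
{'time': 0.15, 'joint_pos': array([ 6.40909376e+01,  7.50767277e+00,  8.53164525e+01, -2.10512720e-04,
        8.72624870e+01, -4.89341420e+00]), 'qd': array([ 0.07789075, -0.03281609, -0.21267414,  0.03478989, -0.04366883,
       -0.00741284]), 'joint_efforts': array([ 1.56097874e-03, -5.70065939e+01, -5.01156986e+01, -5.83332934e-06,
        9.68523411e-03,  7.59372801e-05]), 'tool_pos': array([214.96361059, 559.6963427 , 230.44487536]), 'tcp_rot': array([-1.79913685e+02, -7.17874183e-03,  1.58984357e+02]), 'ft_force': array([-0.41219961, -0.19965856, -0.43037035]), 'wrist_torque': array([0.01517192, 0.04359929, 0.01494344]), 'finger_gap': 85.08283456339032}
```

View pics/a.png

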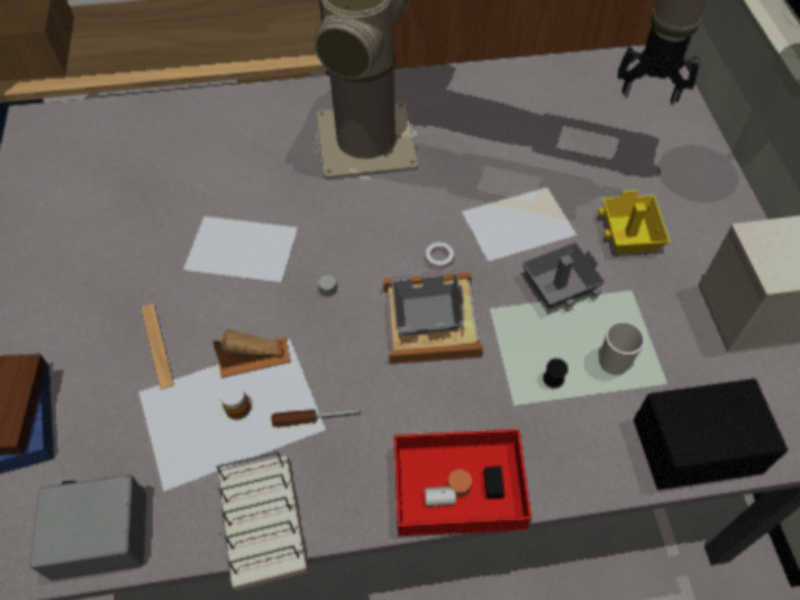

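View pics/b.png

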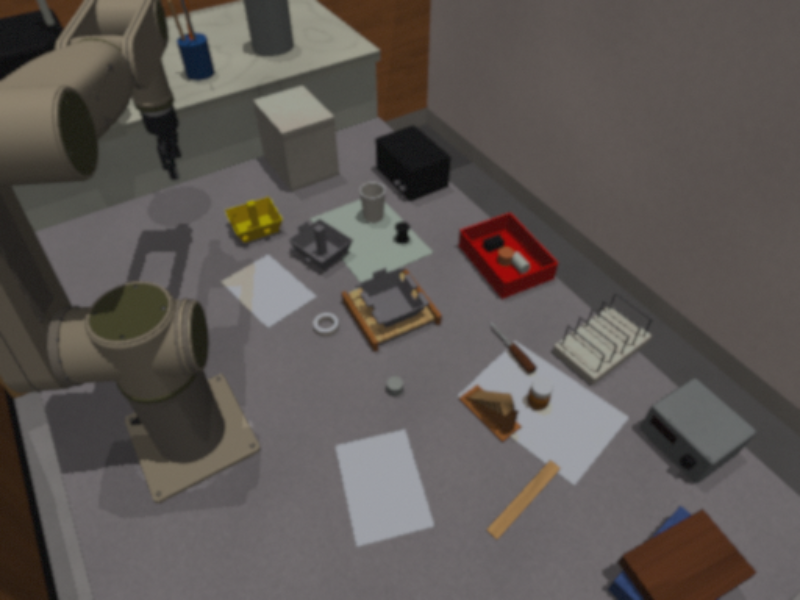

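The scene view (800x600) shows the cradle and wedge at about (250,350), the rest at (433,315) with its open front to the left, the spare tray at (563,275) with its ear to the right at (585,257), and the yellow decoy at (635,220). The side view agrees. Next come rough positions by ray casting.

```bash
cat > h.py <<'E'
import numpy as np,cv2
from scipy.spatial.transform import Rotation as Ro
from bench import r,eyes
def cam(n,s=None):
    c=eyes.get_calibration(n); K=np.array(c["mtx"])
    if n!="wrist": R=np.array(c["R"]);t=np.array(c["t"]); return K,R,t
    s=s or r.sense(); T=np.eye(4); T[:3,:3]=Ro.from_euler("xyz",s["tcp_rot"],degrees=True).as_matrix(); T[:3,3]=s["tool_pos"]
    M=np.linalg.inv(T@np.array(c["T_tool_cam"])); return K,M[:3,:3],M[:3,3]
def ray(C,uv):
    K,R,t=C; d=R.T@np.linalg.solve(K,[uv[0],uv[1],1.]); return -R.T@t,d
def onz(C,uv,z):
    o,d=ray(C,uv); return o+d*(z-o[2])/d[2]
def proj(C,X):
    K,R,t=C; p=K@(R@np.asarray(X,float)+t); return p[:2]/p[2]
def tri(C1,u1,C2,u2):
    o1,d1=ray(C1,u1);o2,d2=ray(C2,u2);A=np.c_[d1,-d2];k=np.linalg.lstsq(A,o2-o1,rcond=None)[0]
    p,q=o1+k[0]*d1,o2+k[1]*d2; return (p+q)/2,np.linalg.norm(p-q)
def goto(p,yaw=None,s=None):
    """print tool-frame shift (m) and yaw turn about tool z (deg) from now to p"""
    s=s or r.sense(); R=Ro.from_euler("xyz",s["tcp_rot"],degrees=True)
    print("shift",np.round(R.inv().apply(np.array(p)-s["tool_pos"])/1000,4))
    if yaw is not None:
        q=(R.inv()*Ro.from_euler("xyz",[180,0,yaw],degrees=True)).as_rotvec(); print("rotvec",np.round(q,3))
E
python3 - <<'E'
from h import *
S=cam("scene");D=cam("side");f=lambda *u:np.array(u)/1.5625
for n,a,z in [("cradle foot L near",(217,375),6),("foot R near",(290,362),6),("foot R far",(288,342),6),("wedge thick top",(224,338),80),
 ("wedge thin",(283,348),20),("rail R near-cam L",(390,352),34),("rail near R",(480,346),34),("rail far L",(386,284),34),("rail far R",(470,277),34),
 ("post top",(566,257),90),("ear top",(586,255),64),("cup",(622,335),95)]:
    print(n,np.round(onz(S,f(*a),z)))
print(tri(S,f(566,257),D,f(320,228)))
E
```

```text
cradle foot L near [ 582. -353.    6.]
foot R near [ 575. -215.    6.]
foot R far [ 529. -216.    6.]
wedge thick top [ 549. -325.   80.]
wedge thin [ 550. -225.   20.]
rail R near-cam L [598. -23.  34.]
rail near R [611. 148.  34.]
rail far L [440. -10.  34.]
rail far R [449. 161.  34.]
post top [469. 347.  90.]
ear top [451. 398.  64.]
cup [663. 399.  95.]
(array([475.71756257, 341.93224805,  96.47475824]), np.float64(5.28543373480823))
```

Call:
{"name": "play_rows", "arguments": {"deltas": [[[-0.048, -0.03, 0], [0, 0, 0], 0], [[-0.048, -0.03, 0], [0, 0, 0], 0], [[-0.048, -0.03, 0], [0, 0, 0], 0], [[-0.048, -0.03, 0], [0, 0, 0], 0], [[-0.048, -0.03, 0], [0, 0, 0], 0], [[-0.048, -0.03, 0], [0, 0, 0], 0], [[-0.048, -0.03, 0], [0, 0, 0], 0], [[-0.048, -0.03, 0], [0, 0, 0], 0]]}}

```text
time: 1.15
tool_pos: [492.2, 189.9, 228.1]
tcp_rot: [-179.8, -0.1, 159.4]
ft_force: [0.3, 0.0, 1.0]
finger_gap: 85.2
```

Run:
```python
from h import *
s=r.sense(); im=eyes.snapshot("wrist"); cv2.imwrite("pics/w1.png",cv2.resize(im[:,:,::-1],(800,600),interpolation=cv2.INTER_CUBIC)); np.save("w1.npy",[s["tool_pos"],s["tcp_rot"]]); print(s["time"],s["tool_pos"],s["tcp_rot"])
```

```text
1.15 [492.19187646 189.90402768 228.10554604] [-1.79806948e+02 -7.83565760e-02  1.59445691e+02]
```

View pics/w1.png

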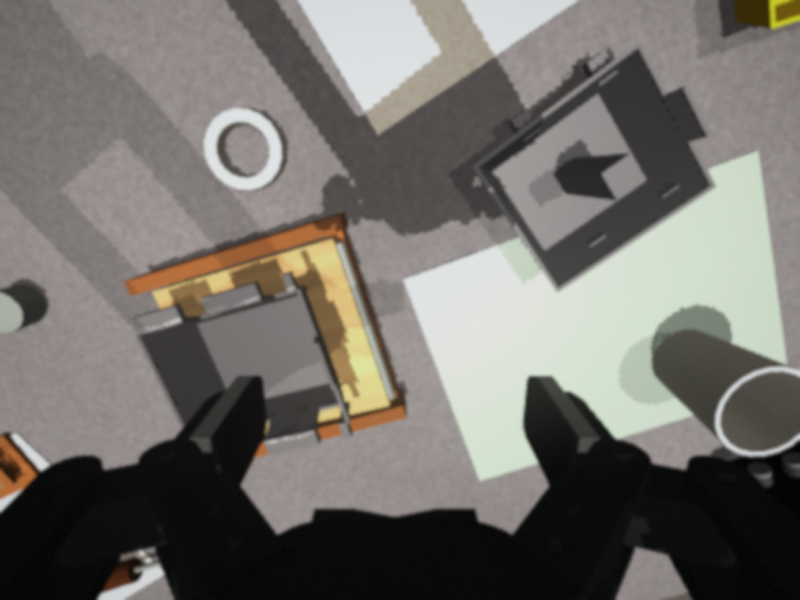

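The wrist view shows the low-x rail from (128,287) to (345,217) and the other rail's hinge end at (405,405). The spare tray's mouth corners are at (484,165), (638,52), (712,185) and (560,287), with its ear at (685,115) on the far end.

Run:
```python
from h import *
p,a=np.load("w1.npy"); C=cam("wrist",{"tool_pos":p,"tcp_rot":a}); f=lambda *u:np.array(u)/1.5625
c=np.array([onz(C,f(*u),50)[:2] for u in [(484,165),(638,52),(712,185),(560,287)]]); print(np.round(c),c.mean(0)) 
print([round(np.linalg.norm(c[i]-c[(i+1)%4])) for i in range(4)])
v=(c[1]+c[2]-c[0]-c[3]);print("tray yaw",np.degrees(np.arctan2(v[1],v[0])))
for u in [(128,285),(130,293),(340,217),(345,240),(405,402),(403,415)]: print(u,np.round(onz(C,f(*u),34)))
print("ear",onz(C,f(685,113),64))
```

```text
[[443. 275.]
 [411. 389.]
 [512. 420.]
 [546. 302.]] [477.79757412 346.56936015]
[118, 106, 123, 107]
tray yaw 106.01342656591815
(128, 285) [432. -12.  34.]
(130, 293) [438. -14.  34.]
(340, 217) [441. 165.  34.]
(345, 240) [459. 162.  34.]
(405, 402) [605. 157.  34.]
(403, 415) [616. 151.  34.]
ear [456.61350611 402.37403101  64.        ]
```

```bash
cat >> h.py <<'E'
def rows(p,rpy,n,s=None):
    """tool-frame rows (shift mm, rotvec rad) in n equal steps from the present pose to p,rpy"""
    s=s or r.sense(); R0=Ro.from_euler("xyz",s["tcp_rot"],degrees=True); R1=Ro.from_euler("xyz",rpy,degrees=True)
    w=(R0.inv()*R1).as_rotvec()/n; d=(np.array(p)-s["tool_pos"])/n
    print("n",n,"step",round(np.linalg.norm(d),1),"deg",round(np.degrees(np.linalg.norm(w)),1),"rotvec",np.round(w,3))
    for k in range(n): print((R0*Ro.from_rotvec(w*k)).inv().apply(d).round(1).tolist())
E
python3 -c "
from h import *
rows([553,-270,190],[180,0,93],9)"
```

```text
n 9 step 51.0 deg 7.4 rotvec [-0.     0.001  0.128]
[-23.8, -44.9, 4.5]
[-29.4, -41.5, 4.5]
[-34.5, -37.4, 4.5]
[-39.0, -32.6, 4.4]
[-42.8, -27.4, 4.4]
[-46.0, -21.7, 4.4]
[-48.4, -15.6, 4.3]
[-50.0, -9.3, 4.3]
[-50.8, -2.8, 4.2]
```

Call:
{"name": "play_rows", "arguments": {"deltas": [[[-0.026, -0.047, 0.004], [0, 0, 0.13], 0], [[-0.032, -0.043, 0.004], [0, 0, 0.13], 0], [[-0.037, -0.04, 0.004], [0, 0, 0.13], 0], [[-0.042, -0.035, 0.004], [0, 0, 0.13], 0], [[-0.046, -0.03, 0.004], [0, 0, 0.13], 0], [[-0.049, -0.024, 0.004], [0, 0, 0.13], 0], [[-0.051, -0.017, 0.004], [0, 0, 0.13], 0], [[-0.053, -0.01, 0.004], [0, 0, 0.13], 0]]}}

```text
time: 2.2
tool_pos: [542.4, -257.3, 195.8]
tcp_rot: [-179.9, 0.2, 97.9]
ft_force: [0.0, -0.0, 0.2]
finger_gap: 85.4
```

Call:
{"name": "play_rows", "arguments": {"deltas": [[[-0.02, -0.003, 0.004], [0, 0, 0.07], 0], [[0, 0, 0], [0, 0, 0], 0]]}}

```text
time: 2.45
tool_pos: [540.9, -281.5, 190.1]
tcp_rot: [-179.8, 0.2, 93.4]
ft_force: [0.2, 0.0, 0.3]
finger_gap: 85.1
```

Run:
```python
from h import *
s=r.sense(); im=eyes.snapshot("wrist"); cv2.imwrite("pics/w2.png",cv2.resize(im[:,:,::-1],(800,600),interpolation=cv2.INTER_CUBIC)); np.save("w2.npy",[s["tool_pos"],s["tcp_rot"]]); print(s["time"],s["tool_pos"],s["tcp_rot"])
```

```text
2.45 [ 540.93562185 -281.47320517  190.10067906] [-179.77286151    0.21434205   93.36863854]
```

View pics/w2.png

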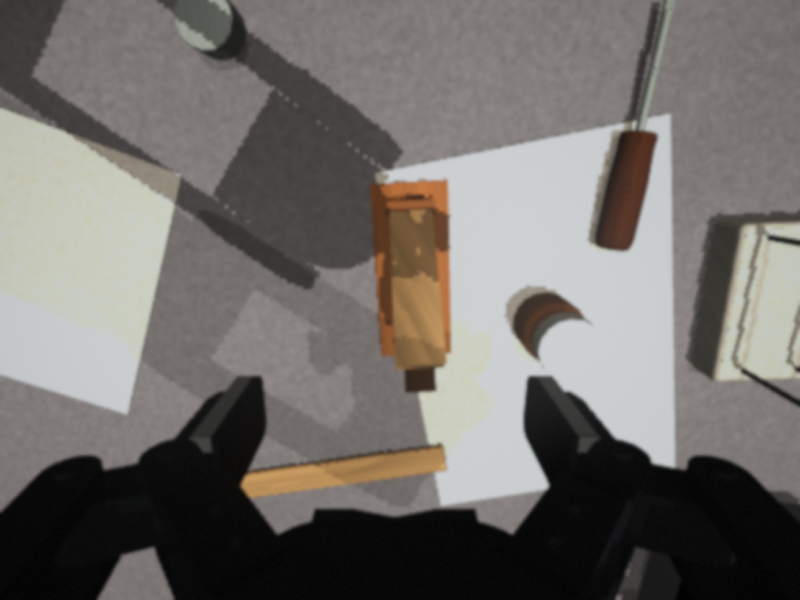

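The wrist view shows the wedge's thin end at (390..435,208) and its thick end's top edge at (396..446,366). The foot's corners are at (374,184), (448,181), (450,350) and (383,355), and the jar at (550,325) is about 55 px clear of the cradle.

Run:
```python
from h import *
p,a=np.load("w2.npy"); C=cam("wrist",{"tool_pos":p,"tcp_rot":a}); f=lambda *u:np.array(u)/1.5625
c=np.array([onz(C,f(*u),6)[:2] for u in [(374,184),(448,181),(450,350),(383,355)]]); print(np.round(c),c.mean(0),[round(np.linalg.norm(c[i]-c[(i+1)%4])) for i in range(4)])
for z in (12,16,20): print("thin",z,onz(C,f(391,208),z)[:2].round(1),onz(C,f(435,208),z)[:2].round(1))
for z in (88,94,100): print("thick",z,onz(C,f(396,367),z)[:2].round(1),onz(C,f(446,365),z)[:2].round(1))
print("jar",onz(C,f(545,320),50))
```

```text
[[ 523. -220.]
 [ 575. -214.]
 [ 589. -344.]
 [ 536. -352.]] [ 555.70198385 -282.46786329] [53, 130, 54, 133]
thin 12 [ 535.7 -235.3] [ 567.  -233.4]
thin 16 [ 535.8 -234.9] [ 566.6 -233.1]
thin 20 [ 535.8 -234.6] [ 566.3 -232.8]
thick 88 [ 544.5 -322.9] [ 574.6 -319.8]
thick 94 [ 544.3 -320.1] [ 573.6 -317. ]
thick 100 [ 544.2 -317.3] [ 572.7 -314.3]
jar [ 644.01173184 -300.03235699   50.        ]
```

```bash
python3 -c "
from h import *
goto([558,-307,65],95.5)"
```

```text
shift [-0.0268  0.0158  0.1253]
rotvec [-0.004  0.004 -0.035]
```

Call:
{"name": "play_rows", "arguments": {"deltas": [[[-0.009, 0.005, 0.015], [0, 0, -0.012], 0.42], [[-0.009, 0.005, 0.015], [0, 0, -0.012], 0.42], [[-0.009, 0.005, 0.015], [0, 0, -0.012], 0.42], [[0, 0, 0.015], [-0.004, 0.004, 0], 0.42], [[0, 0, 0], [0, 0, 0], 0.42]]}}

```text
time: 3.12
tool_pos: [559.3, -304.5, 124.5]
tcp_rot: [-179.9, -0.2, 96.1]
ft_force: [0.1, 0.8, -0.1]
finger_gap: 49.3
```

```bash
python3 -c "
from h import *
goto([558,-307,65],95.5)"
```

```text
shift [-0.0025 -0.0015  0.0595]
rotvec [-0.001 -0.003  0.01 ]
```

Call:
{"name": "play_rows", "arguments": {"deltas": [[[-0.002, -0.001, 0.02], [0, 0, 0.01], 0.42], [[0, 0, 0.02], [0, 0, 0], 0.42], [[0, 0, 0.017], [0, 0, 0], 0.42], [[0, 0, 0.003], [0, 0, 0], 0.42], [[0, 0, 0], [0, 0, 0], 1], [[0, 0, 0], [0, 0, 0], 1], [[0, 0, 0], [0, 0, 0], 1]], "force": 70}}

```text
time: 4.0
tool_pos: [558.8, -306.5, 61.5]
tcp_rot: [-180.0, -0.1, 95.5]
ft_force: [-0.5, -0.1, -0.8]
finger_gap: 29.2
```

Run:
```python
from h import *
s=r.sense(); print(s["tool_pos"],s["tcp_rot"],s["ft_force"],s["finger_gap"]);im=eyes.snapshot("wrist"); cv2.imwrite("pics/w3.png",im[:,:,::-1])
```

```text
[ 558.79127936 -306.5211257    61.50978758] [-1.79991192e+02 -1.12037804e-01  9.54566014e+01] [-0.49467217 -0.05900497 -0.75593337] 29.240951139835797
```

View pics/w3.png

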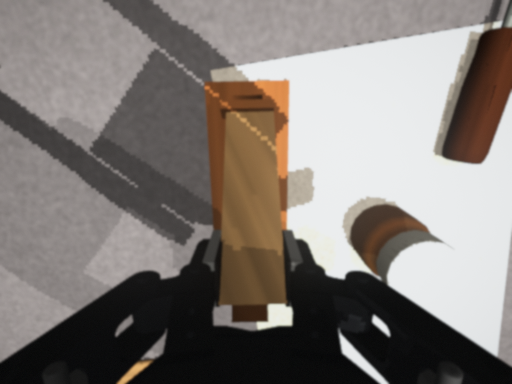

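Gripped squarely at a gap of 29.2 mm. The fingertips would sit too close to the bench once the wedge is flat, so I regrip 6 mm higher.

Call:
{"name": "play_rows", "arguments": {"deltas": [[[0, 0, 0], [0, 0, 0], 0.45], [[0, 0, 0], [0, 0, 0], 0.45], [[0, 0, -0.006], [0, 0, 0], 0.45], [[0, 0, 0], [0, 0, 0], 0.45], [[0, 0, 0], [0, 0, 0], 1], [[0, 0, 0], [0, 0, 0], 1], [[0, 0, 0], [0, 0, 0], 1]], "force": 70}}

```text
time: 4.92
tool_pos: [559.8, -307.1, 69.6]
tcp_rot: [179.9, -0.0, 95.5]
ft_force: [-0.4, 1.2, 0.8]
finger_gap: 28.5
```

Run:
```python
from h import *
f=lambda *u:np.array(u)/1.5625
print("weight",onz(cam("scene"),f(327,281),28))
rows([558,-300,135],[180,0,95.5],2)
s=r.sense(); s["tool_pos"]=np.array([559,-302,130.]); rows([508,-141,60],[180,-30,86],5,s)
```

```text
weight [ 410.55092149 -126.65455826   28.        ]
n 2 step 32.9 deg 0.1 rotvec [ 0.001 -0.    -0.   ]
[3.6, -0.5, -32.7]
[3.6, -0.5, -32.7]
n 5 step 36.6 deg 6.3 rotvec [-0.008  0.104  0.032]
[33.0, -7.1, 14.0]
[31.1, -8.3, 17.3]
[28.9, -9.4, 20.3]
[26.3, -10.5, 23.1]
[23.4, -11.5, 25.7]
```

Weight is at (411,-127), which is clear of the path. Lift, then carry and tilt.

Call:
{"name": "play_rows", "arguments": {"deltas": [[[0, 0, -0.02], [0, 0, 0], 1], [[0.004, 0, -0.035], [0, 0, 0], 1], [[0.004, 0, -0.015], [0, 0, 0], 1], [[0.033, -0.007, 0.012], [-0.008, 0.104, 0.032], 1], [[0.031, -0.008, 0.015], [-0.008, 0.104, 0.032], 1], [[0.029, -0.009, 0.018], [-0.008, 0.104, 0.032], 1], [[0.026, -0.01, 0.021], [-0.008, 0.104, 0.032], 1], [[0.01, -0.01, 0.01], [-0.008, 0.104, 0.032], 1]]}}

```text
time: 5.92
tool_pos: [511.2, -154.1, 94.9]
tcp_rot: [179.7, -30.5, 86.2]
ft_force: [-0.1, -0.3, -1.1]
finger_gap: 28.6
```

Run:
```python
from h import *
rows([508,-141,45],[180,-30,86],1)
s=r.sense(); print(s["tool_pos"],s["tcp_rot"]); im=eyes.snapshot("side")
cv2.imwrite("pics/s3.png",cv2.resize(im[130:290,180:380,::-1],(800,640))[:600]); np.save("w3.npy",[s["tool_pos"],s["tcp_rot"]])
im=eyes.snapshot("wrist");cv2.imwrite("pics/w4.png",cv2.resize(im[:,:,::-1],(800,600)))
```

```text
n 1 step 51.7 deg 0.6 rotvec [ 0.004 -0.008  0.003]
[-14.2, -4.3, 49.5]
[ 511.19516915 -154.10365675   94.92044446] [179.67329284 -30.47820138  86.16891731]
```

View pics/w4.png

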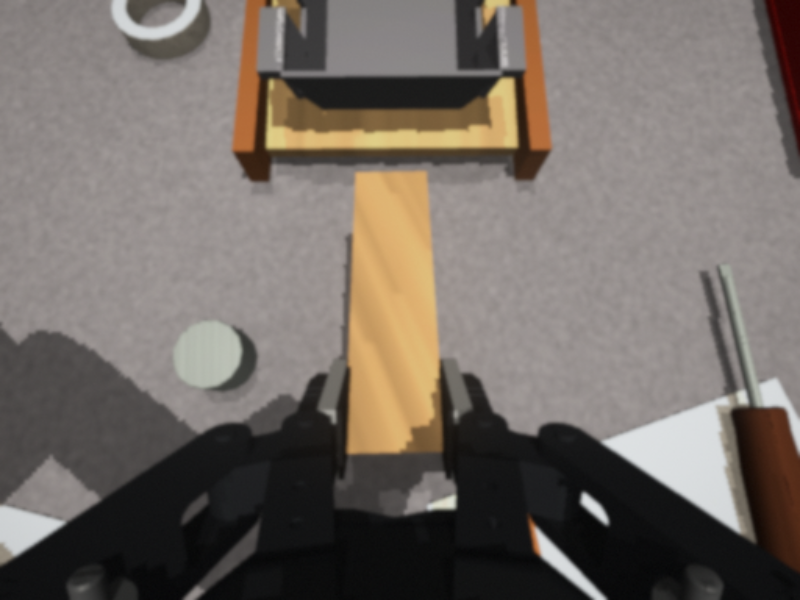

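The wrist view shows the wedge pointing straight into the rest. Its tip is at (356..428,171), the rails' front tops are at (235,150) and (550,150), and the leaf's front top edge runs from (268,150) to (518,150).

Run:
```python
from h import *
p,a=np.load("w3.npy"); C=cam("wrist",{"tool_pos":p,"tcp_rot":a}); f=lambda *u:np.array(u)/1.5625
A,B=onz(C,f(235,150),34),onz(C,f(550,150),34); print("rails",A,B,np.linalg.norm(A-B),np.degrees(np.arctan2(-(B-A)[0],(B-A)[1]))%180)
A,B=onz(C,f(268,150),21),onz(C,f(518,150),21); print("leaf",A,B,np.linalg.norm(A-B),(A+B)/2)
R=Ro.from_euler("xyz",a,degrees=True)
# wedge tip from grasp: tip = TCP + 88.9 along wedge x, -11.2 along wedge z
fw=Ro.from_euler("xyz",[0,0,a[2]],degrees=True)*Ro.from_euler("y",a[1]+30,degrees=True)
tip=p+fw.apply([88.9,0,-11.2]); print("tip pred",tip, "px",proj(C,tip+fw.apply([0,0,4]))*1.5625)
zt=tip[2]+4
print("tip seen",onz(C,f(356,171),zt),onz(C,f(428,171),zt))
```

```text
rails [431.97825474 -16.29991276  34.        ] [608.50407919 -27.86516536  34.        ] 176.90427288403723 86.25157107816466
leaf [446.87187518  -8.84003996  21.        ] [595.27638495 -18.56289863  21.        ] 148.72266976140293 [521.07413006 -13.7014693   21.        ]
tip pred [517.14107857 -65.31213758  84.46280209] px [392.97686295 167.22862059]
tip seen [501.64973659 -66.08125729  88.46280209] [531.59120662 -68.05347404  88.46280209]
```

Call:
{"name": "play_rows", "arguments": {"deltas": [[[-0.016, 0, 0.028], [0, 0.008, 0], 1], [[-0.016, 0, 0.028], [0, 0, 0], 1], [[-0.006, 0, 0.01], [0, 0, 0], 1], [[0, 0, 0], [0, 0, 0], 1]]}}

```text
time: 6.52
tool_pos: [513.3, -158.2, 18.5]
tcp_rot: [179.5, -30.2, 86.3]
ft_force: [0.0, -0.1, 0.8]
finger_gap: 28.8
```

```bash
python3 -c "
from h import *
s=r.sense();print(s['ft_force'],s['wrist_torque']);rows([511.5,-154,12],[180,-30,86.2],1)"
```

```text
[ 0.02802135 -0.10286071  0.77664335] [-0.29408547  0.07585668  0.03384813]
n 1 step 7.9 deg 0.5 rotvec [ 0.008 -0.004  0.001]
[0.2, -2.2, 7.6]
```

Call:
{"name": "play_rows", "arguments": {"deltas": [[[-0.0025, -0.001, 0.0045], [0.008, -0.004, 0], 1], [[0, 0, 0], [0, 0, 0], 1], [[-0.0005, 0, 0.001], [0, 0, 0], 1], [[0, 0, 0], [0, 0, 0], 1]]}}

```text
time: 7.02
tool_pos: [514.7, -159.5, 15.5]
tcp_rot: [179.7, -29.7, 86.5]
ft_force: [-0.0, 0.1, -0.5]
finger_gap: 29.0
```

Call:
{"name": "play_rows", "arguments": {"deltas": [[[-0.001, 0, 0.0018], [0, 0, 0], 1], [[0, 0, 0], [0, 0, 0], 1], [[-0.001, 0, 0.0018], [0, 0, 0], 1], [[0, 0, 0], [0, 0, 0], 1]]}}

```text
time: 7.52
tool_pos: [515.2, -159.8, 12.4]
tcp_rot: [179.6, -29.8, 86.5]
ft_force: [-0.6, 0.4, 1.0]
finger_gap: 28.9
```

Call:
{"name": "play_rows", "arguments": {"deltas": [[[0.022, -0.001, 0.0125], [0, 0, 0], 1], [[0.022, -0.001, 0.0125], [0, 0, 0], 1], [[0.017, -0.001, 0.01], [0, 0, 0], 1], [[0, 0, 0], [0, 0, 0], 1], [[-0.0005, 0, 0.0008], [0, 0, 0], 1], [[0, 0, 0], [0, 0, 0], 1]], "force": 100}}

```text
time: 8.28
tool_pos: [517.6, -87.4, 12.6]
tcp_rot: [179.5, -29.7, 86.6]
ft_force: [-0.2, 0.4, 1.5]
finger_gap: 28.2
```

Call:
{"name": "play_rows", "arguments": {"deltas": [[[0.008, 0, 0.0055], [0, 0, 0], 1], [[0.008, 0, 0.0055], [0, 0, 0], 1], [[0.009, 0, 0.005], [0, 0, 0], 1], [[0.009, 0, 0.005], [0, 0, 0], 1], [[0, 0, 0], [0, 0, 0], 1]]}}

```text
time: 8.9
tool_pos: [524.0, -51.9, 13.1]
tcp_rot: [179.0, -29.3, 86.5]
ft_force: [-0.8, 3.2, 0.9]
finger_gap: 27.9
```

Call:
{"name": "play_rows", "arguments": {"deltas": [[[0.007, -0.001, 0.0055], [0.005, 0, 0], 1], [[0.007, -0.001, 0.0055], [0.005, 0, 0], 1], [[0.004, 0, 0.003], [0, 0, 0], 1], [[0, 0, 0], [0, 0, 0], 1]]}}

```text
time: 9.4
tool_pos: [527.5, -32.8, 13.0]
tcp_rot: [179.1, -29.1, 86.6]
ft_force: [-0.1, 2.8, 2.1]
finger_gap: 28.3
```

Run:
```python
from h import *
s=r.sense(); print(s["tool_pos"],s["tcp_rot"],s["ft_force"])
np.save("w5.npy",[s["tool_pos"],s["tcp_rot"]])
im=eyes.snapshot("wrist");cv2.imwrite("pics/w5.png",cv2.resize(im[:,:,::-1],(800,600)))
```

```text
[527.54599978 -32.83560517  12.99053371] [179.10327985 -29.10169905  86.57088991] [-0.1127724   2.83569643  2.0863334 ]
```

View pics/w5.png

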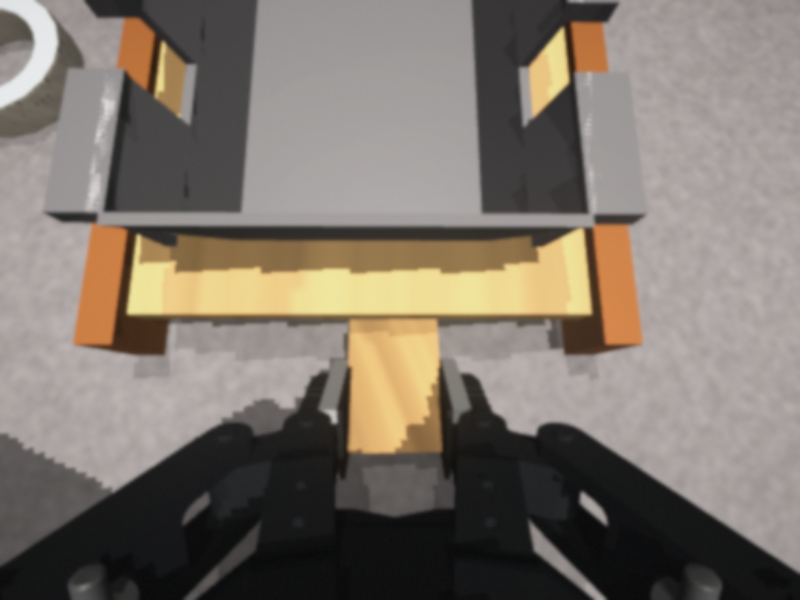

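Run:
```python
from h import *
p,a=np.load("w5.npy"); C=cam("wrist",{"tool_pos":p,"tcp_rot":a}); f=lambda *u:np.array(u)/1.5625
for z in (28,31,34,37):
    A,B=onz(C,f(127,315),z),onz(C,f(592,315),z); print(z,np.linalg.norm(A-B),((A+B)/2).round(1))
for z in (31,34,37):
    A,B=onz(C,f(76,345),z),onz(C,f(641,345),z); print("rails",z,np.linalg.norm(A-B),((A+B)/2).round(1))
```

```text
28 154.0890231180917 [518.1 -10.7  28. ]
31 150.87018361226174 [518.3 -11.3  31. ]
34 147.6513441064318 [518.4 -11.9  34. ]
37 144.43250460060193 [518.6 -12.4  37. ]
rails 31 180.58548702758472 [517.7 -21.   31. ]
rails 34 176.73266676909145 [517.9 -21.4  34. ]
rails 37 172.87984651059827 [518.  -21.8  37. ]
```

Call:
{"name": "play_rows", "arguments": {"deltas": [[[0.002, 0, 0.003], [0.01, 0.016, 0], 1], [[0.002, 0, 0.002], [0.005, 0, 0], 1], [[0, 0, 0], [0, 0, 0], 1]]}}

```text
time: 9.82
tool_pos: [529.5, -29.8, 12.3]
tcp_rot: [179.8, -29.9, 86.6]
ft_force: [0.5, 3.0, 1.1]
finger_gap: 28.1
```

Call:
{"name": "play_rows", "arguments": {"deltas": [[[0.0023, 0, 0.002], [0, 0, 0], 1], [[-0.0003, 0, 0.0006], [0, 0, 0], 1], [[0, 0, 0], [0, 0, 0], 1]]}}

```text
time: 10.2
tool_pos: [530.3, -27.9, 12.3]
tcp_rot: [179.8, -29.9, 86.7]
ft_force: [-0.7, -0.9, 2.6]
finger_gap: 27.9
```

Call:
{"name": "play_rows", "arguments": {"deltas": [[[0, 0, 0], [0, 0, 0], 0.5], [[0, 0, 0], [0, 0, 0], 0.45], [[0, 0, 0], [0, 0, 0], 0.45], [[0, 0, -0.03], [0, 0, 0], 0.45], [[0, 0, -0.05], [0, 0, 0], 0.45], [[0, 0, 0], [0, 0, 0], 0.45]]}}

```text
time: 10.95
tool_pos: [525.7, -67.5, 80.6]
tcp_rot: [-179.9, -30.0, 86.6]
ft_force: [0.2, 0.0, -0.0]
finger_gap: 46.9
```

Run:
```python
from h import *
s=r.sense(); print(s["time"],s["tool_pos"],s["tcp_rot"],s["ft_force"])
np.save("w6.npy",[s["tool_pos"],s["tcp_rot"]])
im=eyes.snapshot("wrist");cv2.imwrite("pics/w6.png",cv2.resize(im[:,:,::-1],(800,600)))
```

```text
10.95 [525.65131239 -67.46711814  80.56178484] [-179.89167894  -29.97350545   86.55984921] [ 0.17556046  0.01637572 -0.00224333]
```

View pics/w6.png

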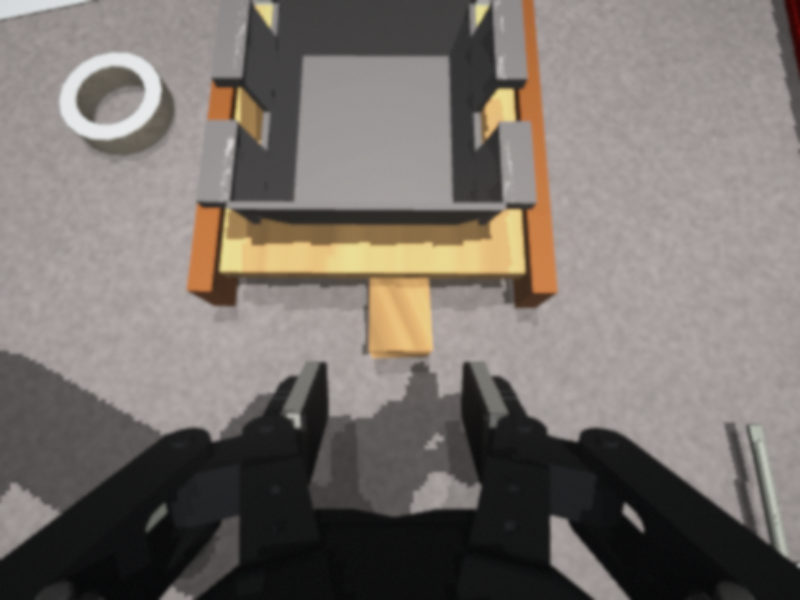

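The wedge stays in place after release. Its thick end's top edge is at (370..432,350), the leaf's front edge runs from (220,272) to (524,272), and the rails' front tops are at (189,291) and (556,291).

Run:
```python
from h import *
p,a=np.load("w6.npy"); C=cam("wrist",{"tool_pos":p,"tcp_rot":a}); f=lambda *u:np.array(u)/1.5625
M=lambda u,v,z:(onz(C,f(*u),z)+onz(C,f(*v),z))/2
W=lambda u,v,z:np.linalg.norm(onz(C,f(*u),z)-onz(C,f(*v),z))
t=M((370,350),(432,350),34);print("thick",t)
for z in (30,34): print(z,"leaf",W((220,272),(524,272),z),M((220,272),(524,272),z),"rail",W((189,291),(556,291),z),M((189,291),(556,291),z))
# sub-pixel profile of edges along columns, full-res
im=cv2.cvtColor(cv2.resize(cv2.imread("pics/w6.png"),(512,384)),cv2.COLOR_BGR2HSV)
for x in (150,200,310): print(x,[(y,*im[y,x]) for y in range(168,182)])
x=252;print(x,[(y,*im[y,x]) for y in range(216,234)])
```

```text
thick [530.08242919 -50.35359562  34.        ]
30 leaf 150.92054929320378 [518.19440254 -10.3013565   30.        ] rail 180.3046571500823 [517.97455894 -20.05781641  30.        ]
34 leaf 148.03330982220982 [518.33415227 -11.55401523  34.        ] rail 176.85527450891277 [518.11851446 -21.1238257   34.        ]
150 [(168, np.uint8(25), np.uint8(95), np.uint8(234)), (169, np.uint8(25), np.uint8(94), np.uint8(233)), (170, np.uint8(25), np.uint8(94), np.uint8(233)), (171, np.uint8(24), np.uint8(96), np.uint8(232)), (172, np.uint8(24), np.uint8(101), np.uint8(225)), (173, np.uint8(22), np.uint8(108), np.uint8(192)), (174, np.uint8(20), np.uint8(112), np.uint8(143)), (175, np.uint8(19), np.uint8(118), np.uint8(102)), (176, np.uint8(17), np.uint8(117), np.uint8(83)), (177, np.uint8(15), np.uint8(124), np.uint8(74)), (178, np.uint8(13), np.uint8(128), np.uint8(68)), (179, np.uint8(12), np.uint8(126), np.uint8(65)), (180, np.uint8(12), np.uint8(126), np.uint8(67)), (181, np.uint8(12), np.uint8(124), np.uint8(68))]
200 [(168, np.uint8(19), np.uint8(112), np.uint8(233)), (169, np.uint8(19), np.
[... 1552 characters left out ...]
 np.uint8(17), np.uint8(123), np.uint8(226)), (221, np.uint8(17), np.uint8(125), np.uint8(225)), (222, np.uint8(17), np.uint8(126), np.uint8(223)), (223, np.uint8(17), np.uint8(127), np.uint8(207)), (224, np.uint8(17), np.uint8(129), np.uint8(176)), (225, np.uint8(16), np.uint8(127), np.uint8(150)), (226, np.uint8(16), np.uint8(128), np.uint8(149)), (227, np.uint8(16), np.uint8(122), np.uint8(153)), (228, np.uint8(16), np.uint8(92), np.uint8(155)), (229, np.uint8(13), np.uint8(53), np.uint8(153)), (230, np.uint8(12), np.uint8(30), np.uint8(152)), (231, np.uint8(11), np.uint8(19), np.uint8(150)), (232, np.uint8(7), np.uint8(16), np.uint8(147)), (233, np.uint8(6), np.uint8(17), np.uint8(146))]
```

Run:
```python
from h import *
p,a=np.load("w6.npy"); C=cam("wrist",{"tool_pos":p,"tcp_rot":a}); f=lambda *u:np.array(u)/1.5625
A,B=onz(C,f(199,203),84),onz(C,f(533,205),84);print((A+B)/2,np.linalg.norm(A-B))
s={"tool_pos":np.array([525,-67,130.]),"tcp_rot":a}
rows([500,75,240],[180,0,45],6,s)
s={"tool_pos":np.array([500,75,240.]),"tcp_rot":np.array([180,0,45.])}
rows([478,330,220],[180,0,16],6,s)
```

```text
[5.19022995e+02 7.93531414e-02 8.40000000e+01] 127.80663544440478
n 6 step 30.2 deg 8.5 rotvec [-0.032 -0.083  0.118]
[29.4, -5.6, -4.2]
[28.1, -8.8, -6.8]
[26.2, -11.8, -9.4]
[23.8, -14.4, -11.9]
[20.8, -16.6, -14.3]
[17.5, -18.4, -16.4]
n 6 step 42.8 deg 4.8 rotvec [ 0.    -0.     0.084]
[27.5, -32.6, 3.3]
[24.6, -34.8, 3.3]
[21.6, -36.8, 3.3]
[18.4, -38.5, 3.3]
[15.1, -39.9, 3.3]
[11.7, -41.0, 3.3]
```

Call:
{"name": "play_rows", "arguments": {"deltas": [[[0.025, 0, -0.043], [0, 0, 0], 0], [[0.029, -0.006, -0.004], [-0.032, -0.083, 0.118], 0], [[0.028, -0.009, -0.007], [-0.032, -0.083, 0.118], 0], [[0.026, -0.012, -0.009], [-0.032, -0.083, 0.118], 0], [[0.024, -0.014, -0.012], [-0.032, -0.083, 0.118], 0], [[0.021, -0.017, -0.014], [-0.032, -0.083, 0.118], 0], [[0.018, -0.018, -0.016], [-0.032, -0.083, 0.118], 0], [[0, 0, 0], [0, 0, 0], 0]]}}

```text
time: 12.0
tool_pos: [495.4, 84.9, 231.0]
tcp_rot: [-179.4, 1.0, 43.8]
ft_force: [0.3, 0.6, 0.5]
finger_gap: 85.4
```

Run:
```python
from h import *
s=r.sense(); print(s["time"],s["tool_pos"],s["tcp_rot"],s["joint_pos"].round(0))
np.save("w7.npy",[s["tool_pos"],s["tcp_rot"]])
im=eyes.snapshot("wrist");cv2.imwrite("pics/w7.png",cv2.resize(im[:,:,::-1],(800,600)))
rows([478,330,215],[180,0,16],6,s)
```

```text
12.0 [495.38800622  84.94601074 230.97465851] [-179.42556261    1.0291881    43.78503698] [ 4. -7. 99. -0. 88. 50.]
n 6 step 41.0 deg 4.6 rotvec [-0.001  0.003  0.081]
[26.2, -31.5, 2.5]
[23.6, -33.5, 2.6]
[20.8, -35.3, 2.6]
[17.9, -36.8, 2.6]
[14.8, -38.2, 2.7]
[11.7, -39.2, 2.7]
```

Call:
{"name": "play_rows", "arguments": {"deltas": [[[0.026, -0.032, 0.002], [0, 0, 0.081], 0], [[0.024, -0.034, 0.002], [0, 0, 0.081], 0], [[0.021, -0.035, 0.002], [0, 0, 0.081], 0], [[0.018, -0.037, 0.002], [0, 0, 0.081], 0], [[0.015, -0.038, 0.002], [0, 0, 0.081], 0], [[0.005, -0.03, 0.002], [-0.005, 0.015, 0.081], 0], [[0, 0, 0], [0, 0, 0], 0]]}}

```text
time: 12.92
tool_pos: [471.6, 315.5, 201.9]
tcp_rot: [-180.0, 1.4, 15.4]
ft_force: [0.3, -0.3, 0.1]
finger_gap: 85.6
```

Run:
```python
from h import *
s=r.sense(); print(s["time"],s["tool_pos"],s["tcp_rot"],s["joint_pos"].round(0))
np.save("w8.npy",[s["tool_pos"],s["tcp_rot"]])
im=eyes.snapshot("wrist")[:,:,::-1]
cv2.imwrite("pics/w8.png",im)
a=cv2.imread("pics/w7.png"); b=im
cv2.imwrite("pics/w78.png",np.hstack([cv2.resize(a,(400,300)),cv2.resize(b,(400,300))]))
cv2.imwrite("pics/w8b.png",cv2.resize(b,(800,600),interpolation=cv2.INTER_CUBIC))
```

```text
12.925 [471.56862921 315.53503248 201.89822502] [-179.96721066    1.43994838   15.37911187] [ 28.   5.  91.   0.  85. 103.]
```

View pics/w8b.png

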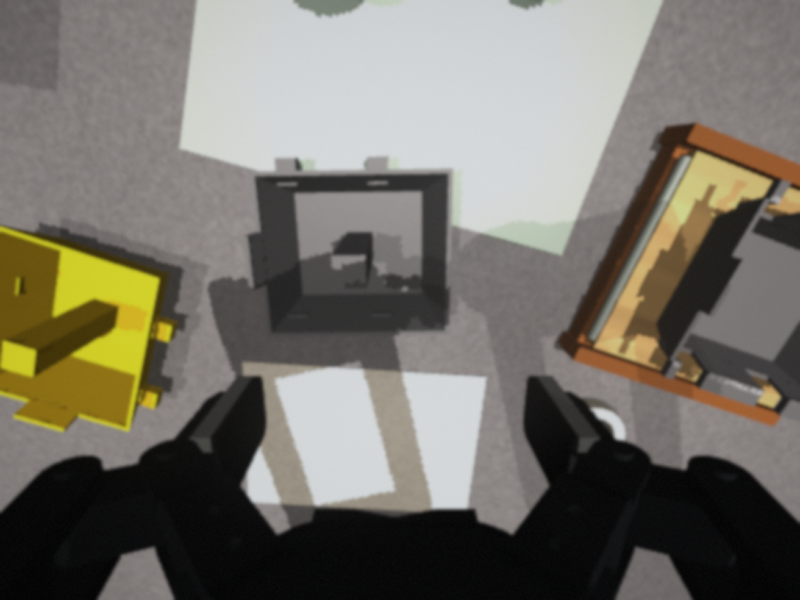

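The wrist view shows the spare tray's mouth corners at (257,175), (452,170), (447,330) and (272,332), its ear at left (255,260), and the post's top face near (352,268).

Run:
```python
from h import *
p,a=np.load("w8.npy"); C=cam("wrist",{"tool_pos":p,"tcp_rot":a}); f=lambda *u:np.array(u)/1.5625
c=np.array([onz(C,f(*u),50)[:2] for u in [(452,170),(257,175),(272,332),(447,330)]]); print(c.round(1).tolist(),c.mean(0),[round(np.linalg.norm(c[i]-c[(i+1)%4])) for i in range(4)])
for z,q in ((3,[(422,192),(297,192),(303,293),(420,293)]),):
    g=np.array([onz(C,f(*u),z)[:2] for u in q]);print(g.mean(0),[round(np.linalg.norm(g[i]-g[(i+1)%4])) for i in range(4)])
for v in (c,):
  for d in (v[1]-v[0],v[2]-v[3],v[0]-v[3],v[1]-v[2]): print(np.degrees(np.arctan2(d[1],d[0])))
for u in [(352,268),(350,265)]: print("post",onz(C,f(*u),90))
im=cv2.imread("pics/w8.png"); cv2.imwrite("pics/w8c.png",cv2.convertScaleAbs(cv2.resize(im[100:220,150:300],(750,600),interpolation=cv2.INTER_CUBIC),alpha=1.8,beta=10))
```

```text
[[548.2, 298.7], [512.3, 417.5], [408.7, 388.6], [443.3, 268.9]] [478.15739814 343.42431311] [124, 108, 125, 109]
[477.25787139 344.27866746] [94, 79, 94, 79]
106.8177625712483
106.11211873102498
15.858079891376516
15.613903766284547
post [479.68785428 343.53772698  90.        ]
post [481.12680409 345.09313609  90.        ]
```

View pics/w8c.png

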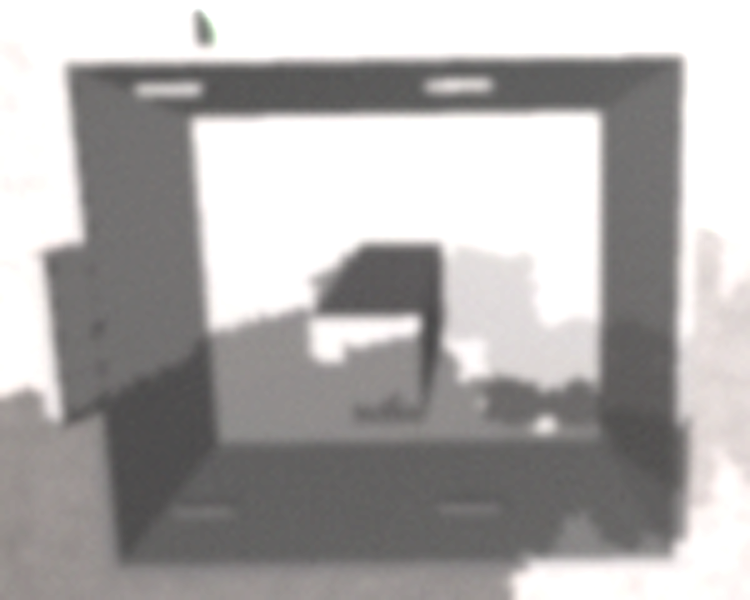

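```bash
python3 -c "
from h import *
rows([478,344,110],[180,0,16.2],3)"
```

```text
n 3 step 32.2 deg 0.6 rotvec [ 0.     0.009 -0.005]
[5.4, -9.0, 30.5]
[5.1, -9.0, 30.5]
[4.9, -8.9, 30.6]
```

Call:
{"name": "play_rows", "arguments": {"deltas": [[[0.006, -0.009, 0.025], [0, 0.009, -0.005], 0.35], [[0.005, -0.009, 0.025], [0, 0.009, -0.005], 0.35], [[0.005, -0.009, 0.02], [0, 0.007, -0.005], 0.35], [[0, 0, 0], [0, 0, 0], 0.35], [[0, 0, 0], [0, 0, 0], 0.35]]}}

```text
time: 13.6
tool_pos: [481.5, 335.5, 127.3]
tcp_rot: [179.9, 0.3, 16.3]
ft_force: [0.1, 0.0, -0.8]
finger_gap: 55.1
```

```bash
python3 -c "
from h import *
rows([478,344,61],[180,0,16.2],2)"
```

```text
n 2 step 33.5 deg 0.1 rotvec [0.001 0.002 0.001]
[-0.3, -4.6, 33.2]
[-0.4, -4.6, 33.2]
```

Call:
{"name": "play_rows", "arguments": {"deltas": [[[-0.001, -0.009, 0.015], [0, 0.003, 0], 0.35], [[0, 0, 0.025], [0, 0, 0], 0.35], [[0, 0, 0.02], [0, 0, 0], 0.35], [[0, 0, 0.004], [0, 0, 0], 0.35], [[0, 0, 0], [0, 0, 0], 0.35]]}}

```text
time: 14.22
tool_pos: [479.4, 344.7, 63.5]
tcp_rot: [-180.0, -0.2, 16.3]
ft_force: [-0.2, 0.2, -0.3]
finger_gap: 55.7
```

Call:
{"name": "play_rows", "arguments": {"deltas": [[[0, 0, 0], [0, 0, 0], 1], [[0, 0, 0], [0, 0, 0], 1], [[0, 0, 0], [0, 0, 0], 1], [[0, 0, 0], [0, 0, 0], 1], [[0, 0, 0], [0, 0, 0], 1]], "force": 60}}

```text
time: 14.85
tool_pos: [480.4, 345.4, 65.6]
tcp_rot: [-179.9, -0.4, 16.3]
ft_force: [-0.1, -0.7, -2.6]
finger_gap: 19.1
```

Call:
{"name": "play_rows", "arguments": {"deltas": [[[0, 0, -0.01], [0, 0, 0], 1], [[0, 0, -0.03], [0, 0, 0], 1], [[0, 0, -0.045], [0, 0, 0], 1], [[0, 0, -0.045], [0, 0, 0], 1], [[0, 0, 0], [0, 0, 0], 1]]}}

```text
time: 15.48
tool_pos: [479.2, 344.7, 201.4]
tcp_rot: [-179.9, -0.3, 16.3]
ft_force: [0.8, 0.5, -1.3]
finger_gap: 18.6
```

Run:
```python
from h import *
s=r.sense(); print(s["time"],s["tool_pos"],s["tcp_rot"],s["ft_force"],s["wrist_torque"])
im=eyes.snapshot("wrist")[:,:,::-1]
cv2.imwrite("pics/w9.png",cv2.resize(im,(800,600),interpolation=cv2.INTER_CUBIC))
s["tcp_rot"]=np.array([180,0,16.2]); rows([524,64,200],[180,0,96.],8,s)
s.update(tool_pos=np.array([524,64,200.]),tcp_rot=np.array([180,0,96.]));rows([524,64,200],[180,0,176.],8,s)
```

```text
15.475 [479.1810981  344.70810021 201.35806936] [-179.92509709   -0.34867194   16.32323528] [ 0.76499077  0.50484112 -1.33631868] [-0.00856678  0.03014468  0.04067183]
n 8 step 35.5 deg 10.0 rotvec [ 0.     0.    -0.174]
[-4.4, 35.3, 0.2]
[-10.5, 34.0, 0.2]
[-16.2, 31.6, 0.2]
[-21.4, 28.4, 0.2]
[-26.0, 24.2, 0.2]
[-29.8, 19.4, 0.2]
[-32.7, 13.9, 0.2]
[-34.6, 8.0, 0.2]
n 8 step 0.0 deg 10.0 rotvec [ 0.     0.    -0.175]
[0.0, 0.0, 0.0]
[0.0, 0.0, 0.0]
[0.0, 0.0, 0.0]
[0.0, 0.0, 0.0]
[0.0, 0.0, 0.0]
[0.0, 0.0, 0.0]
[0.0, 0.0, 0.0]
[0.0, 0.0, 0.0]
```

View pics/w9.png

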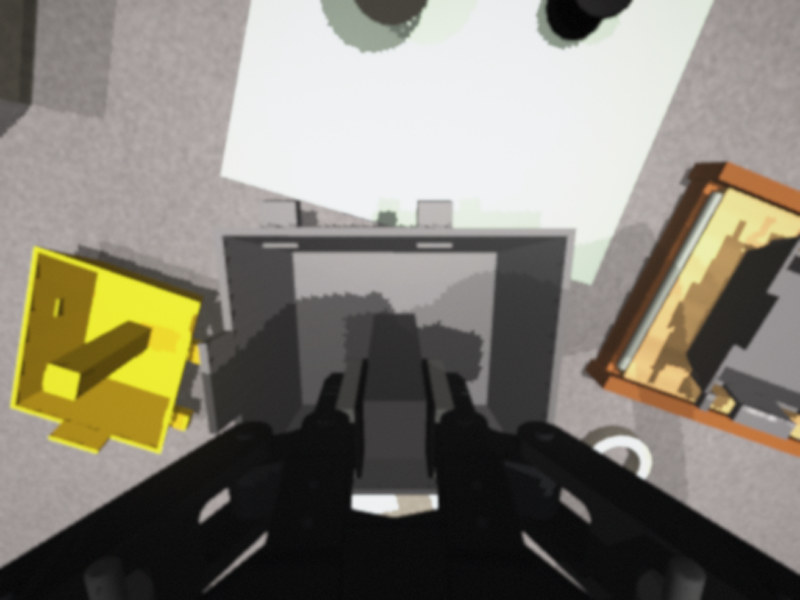

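The wrist view shows the tray hanging level in the grip. The near wall's outer top edge is at row 230 and spans columns 219 to 574, with the ear at the left.

Run:
```python
from h import *
T=np.array(eyes.get_calibration("wrist")["T_tool_cam"]);M=np.linalg.inv(T);C=(np.array(eyes.get_calibration("wrist")["mtx"]),M[:3,:3],M[:3,3]);f=lambda *u:np.array(u)/1.5625
for z in (11,14.5,18):
  print(z,onz(C,f(219,230),z).round(1),onz(C,f(574,230),z).round(1), onz(C,f(568,237),z).round(1),onz(C,f(224,237),z).round(1))
```

```text
11 [ 53.  -60.5  11. ] [53.1 61.9 11. ] [50.6 60.1 11. ] [ 50.6 -59.1  11. ]
14.5 [ 52.6 -61.9  14.5] [52.6 63.3 14.5] [50.1 61.5 14.5] [ 50.1 -60.4  14.5]
18 [ 52.1 -63.3  18. ] [52.2 64.7 18. ] [49.6 62.8 18. ] [ 49.6 -61.8  18. ]
```

Call:
{"name": "play_rows", "arguments": {"deltas": [[[-0.004, 0.035, 0], [0, 0, -0.174], 1], [[-0.01, 0.034, 0], [0, 0, -0.174], 1], [[-0.016, 0.032, 0], [0, 0, -0.174], 1], [[-0.021, 0.028, 0], [0, 0, -0.174], 1], [[-0.026, 0.024, 0], [0, 0, -0.174], 1], [[-0.03, 0.019, 0], [0, 0, -0.174], 1], [[-0.033, 0.014, 0], [0, 0, -0.174], 1], [[-0.035, 0.008, 0], [0, 0, -0.174], 1]]}}

```text
time: 16.52
tool_pos: [522.3, 56.9, 185.5]
tcp_rot: [-179.0, 0.0, 98.9]
ft_force: [0.7, -0.3, -2.4]
finger_gap: 19.0
```

Call:
{"name": "play_rows", "arguments": {"deltas": [[[0, 0, 0], [0, 0, -0.174], 1], [[0, 0, 0], [0, 0, -0.174], 1], [[0, 0, 0], [0, 0, -0.174], 1], [[0, 0, 0], [0, 0, -0.174], 1], [[0, 0, 0], [0, 0, -0.174], 1], [[0, 0, 0], [0, 0, -0.174], 1], [[0, 0, 0], [0, 0, -0.174], 1], [[0, 0, 0], [0, 0, -0.1], 1]]}}

```text
time: 17.52
tool_pos: [513.5, 53.1, 171.0]
tcp_rot: [-179.7, -2.4, 176.7]
ft_force: [0.6, -0.4, -2.3]
finger_gap: 18.8
```

```bash
python3 -c "
from h import *
s=r.sense();print(s['tcp_rot'],s['tool_pos'],s['ft_force']);rows([520.3,63.6,185],[180,0,176.2],2)"
```

```text
[-179.65024863   -2.36831531  176.70737792] [513.50185627  53.09123501 170.95661221] [ 0.60209194 -0.44877358 -2.32555608]
n 2 step 9.4 deg 1.2 rotvec [-0.003 -0.021  0.004]
[-2.8, 5.4, -7.2]
[-2.9, 5.4, -7.1]
```

Call:
{"name": "play_rows", "arguments": {"deltas": [[[-0.003, 0.005, -0.003], [-0.003, -0.021, 0.004], 1], [[-0.003, 0.005, 0], [-0.003, -0.021, 0.004], 1], [[0, 0, 0], [0, 0, 0], 1]]}}

```text
time: 17.9
tool_pos: [518.9, 63.5, 171.1]
tcp_rot: [180.0, -0.1, 176.0]
ft_force: [0.3, 0.6, -2.8]
finger_gap: 18.7
```

Run:
```python
from h import *
s=r.sense(); print(s["time"],s["tool_pos"],s["tcp_rot"],s["ft_force"]);np.save("w10.npy",[s["tool_pos"],s["tcp_rot"]])
im=eyes.snapshot("wrist")[:,:,::-1]
cv2.imwrite("pics/w10.png",cv2.resize(im,(800,600),interpolation=cv2.INTER_CUBIC))
rows([520.3,63.6,145],[180,0,176.2],1,s)
```

```text
17.9 [518.85331381  63.52688504 171.05363943] [ 1.79997404e+02 -5.45324434e-02  1.75963172e+02] [ 0.25061031  0.56115467 -2.81661024]
n 1 step 26.1 deg 0.2 rotvec [ 0.    -0.001 -0.004]
[-1.5, 0.2, 26.1]
```

View pics/w10.png

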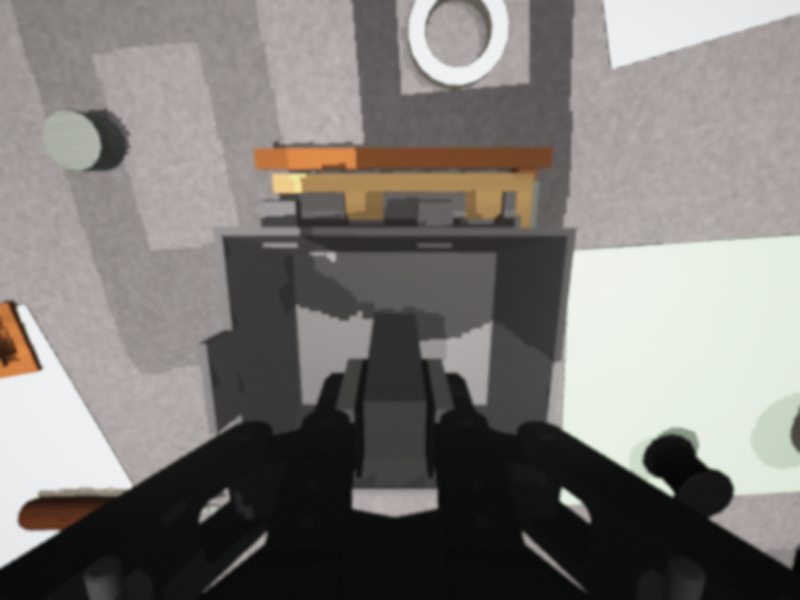

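The wrist view shows the spare tray over the rest, with its ear towards the front at (210,380). The low-x rail's outer top edge runs along row 148 from column 255 to 551, and the fixed rim's outer edge is near row 193. That was my twelfth and last view, so from here I check with numbers only.

Run:
```python
from h import *
p,a=np.load("w10.npy");T=np.array(eyes.get_calibration("wrist")["T_tool_cam"]);M=np.linalg.inv(T);C=(np.array(eyes.get_calibration("wrist")["mtx"]),M[:3,:3],M[:3,3]);f=lambda *u:np.array(u)/1.5625
for n,u,h in [("rail L",(255,149),34),("rail R",(551,148),34),("rail in L",(256,168),34),("rim",(322,193),84),("leaf edge L",(273,174),34)]:
  print(n,onz(C,f(*u),p[2]-h).round(1))
for u in [(219,230),(574,230)]: print("wall",onz(C,f(*u),14.5).round(1))
im=cv2.cvtColor(cv2.imread("pics/w10.png"),cv2.COLOR_BGR2GRAY)
for x in (282,322,360,400,435): print(x,[int(v) for v in im[165:245:3,x]])
```

```text
rail L [ 84.4 -83.  137.1]
rail R [ 85.1  94.1 137.1]
rail in L [ 73.5 -83.4 137.1]
rim [ 61.2 -36.1  87.1]
leaf edge L [ 70.1 -73.4 137.1]
wall [ 52.  -61.5  14.5]
wall [52.1 63.8 14.5]
282 [133, 133, 148, 192, 209, 208, 206, 207, 209, 168, 78, 70, 119, 154, 157, 157, 153, 106, 70, 70, 80, 130, 147, 130, 78, 71, 125]
322 [122, 92, 97, 132, 145, 142, 141, 142, 141, 111, 94, 95, 94, 95, 94, 100, 109, 84, 52, 42, 48, 80, 92, 81, 51, 45, 46]
360 [83, 79, 97, 131, 142, 142, 141, 142, 144, 146, 148, 148, 148, 143, 141, 129, 106, 105, 88, 67, 57, 80, 92, 85, 54, 44, 44]
400 [82, 77, 99, 132, 142, 142, 142, 141, 139, 108, 97, 88, 70, 68, 69, 69, 69, 65, 48, 41, 47, 81, 92, 85, 54, 43, 44]
435 [82, 76, 96, 131, 143, 141, 142, 142, 139, 112, 99, 92, 83, 98, 100, 99, 99, 99, 100, 99, 87, 88, 93, 86, 54, 47, 74]
```

Rest, rims and tray agree to within 1 mm in the tool frame (centre lines at -5 and -5, lengthwise offset under 1 mm). Straight down.

Call:
{"name": "play_rows", "arguments": {"deltas": [[[0, 0, 0.012], [0, 0, 0], 1], [[0, 0, 0.012], [0, 0, 0], 1], [[0, 0, 0.008], [0, 0, 0], 1], [[0, 0, 0], [0, 0, 0], 1]]}}

```text
time: 18.45
tool_pos: [518.1, 63.2, 135.8]
tcp_rot: [-180.0, -0.2, 175.9]
ft_force: [-0.3, -0.0, -1.6]
finger_gap: 18.9
```

```bash
python3 -c "
from h import *
s=r.sense();print(s['tcp_rot'],s['tool_pos'],s['ft_force']);rows([518.9,63.5,127],[180,0,176.2],1)"
```

```text
[-1.79974224e+02 -1.73464470e-01  1.75906831e+02] [518.09726182  63.18104697 135.80748636] [-0.29319172 -0.02029587 -1.59338156]
n 1 step 8.8 deg 0.3 rotvec [-0.    -0.003 -0.005]
[-0.8, 0.4, 8.8]
```

Call:
{"name": "play_rows", "arguments": {"deltas": [[[-0.0005, 0, 0.003], [0, 0, -0.005], 1], [[0, 0, 0.001], [0, 0, 0], 1], [[0, 0, 0.001], [0, 0, 0], 1], [[0, 0, 0], [0, 0, 0], 1]]}}

```text
time: 18.95
tool_pos: [519.2, 63.1, 131.2]
tcp_rot: [-180.0, -0.1, 176.2]
ft_force: [-0.2, 0.5, -2.0]
finger_gap: 18.8
```

Call:
{"name": "play_rows", "arguments": {"deltas": [[[0, 0, 0.001], [0, 0, 0], 1], [[0, 0, 0.0005], [0, 0, 0], 1], [[0, 0, 0], [0, 0, 0], 1]]}}

```text
time: 19.32
tool_pos: [519.5, 63.1, 130.0]
tcp_rot: [-180.0, -0.1, 176.2]
ft_force: [1.0, -1.0, -2.1]
finger_gap: 18.9
```

Call:
{"name": "play_rows", "arguments": {"deltas": [[[0, 0, 0.001], [0, 0, 0], 1], [[0, 0, 0.0005], [0, 0, 0], 1], [[0, 0, 0], [0, 0, 0], 1]]}}

```text
time: 19.7
tool_pos: [519.4, 63.1, 128.4]
tcp_rot: [-180.0, -0.1, 176.2]
ft_force: [0.2, -0.2, -1.6]
finger_gap: 18.9
```

Call:
{"name": "play_rows", "arguments": {"deltas": [[[0, 0, 0.001], [0, 0, 0], 1], [[0, 0, 0.0005], [0, 0, 0], 1], [[0, 0, 0], [0, 0, 0], 1]]}}

```text
time: 20.08
tool_pos: [519.6, 63.1, 127.2]
tcp_rot: [-180.0, -0.0, 176.2]
ft_force: [-0.6, 0.1, -0.8]
finger_gap: 18.7
```

Force is starting to change, so smaller steps.

Call:
{"name": "play_rows", "arguments": {"deltas": [[[0, 0, 0.0005], [0, 0, 0], 1], [[0, 0, 0], [0, 0, 0], 1], [[0, 0, 0], [0, 0, 0], 1]]}}

```text
time: 20.45
tool_pos: [519.7, 63.1, 127.0]
tcp_rot: [-180.0, -0.0, 176.2]
ft_force: [-1.7, 0.4, 0.4]
finger_gap: 19.0
```

Call:
{"name": "play_rows", "arguments": {"deltas": [[[0, 0, 0.0007], [0, 0, 0], 1], [[0, 0, 0], [0, 0, 0], 1]]}}

```text
time: 20.7
tool_pos: [519.8, 63.1, 127.0]
tcp_rot: [-180.0, -0.0, 176.2]
ft_force: [-1.1, -0.1, 0.5]
finger_gap: 19.0
```

The tray stopped at TCP z 127.0, against 126.5 predicted for lugs on the rims, and its weight has transferred. Releasing.

Call:
{"name": "play_rows", "arguments": {"deltas": [[[0, 0, 0], [0, 0, 0], 0.6], [[0, 0, 0], [0, 0, 0], 0.35], [[0, 0, 0], [0, 0, 0], 0.35], [[0, 0, -0.01], [0, 0, 0], 0.35], [[0, 0, -0.03], [0, 0, 0], 0.35], [[0, 0, -0.05], [0, 0, 0], 0.35], [[0, 0, -0.05], [0, 0, 0], 0.35], [[0, 0, 0], [0, 0, 0], 0.35]]}}

```text
time: 21.7
tool_pos: [519.9, 63.1, 273.4]
tcp_rot: [-180.0, 0.1, 176.2]
ft_force: [1.0, 1.4, -0.9]
finger_gap: 55.7
```

Run:
```python
from h import *
s=r.sense(); print(s["time"],s["tool_pos"],s["tcp_rot"],s["ft_force"])
ims={n:eyes.snapshot(n) for n in ("wrist","scene","side")}
for n in ims: cv2.imwrite(f"pics/end_{n}.png",ims[n][:,:,::-1])
# predicted placed tray: centre, ear and post; predicted pixel vs dark/grey segment in wrist picture
W=cam("wrist",s); c=np.array([523.5,63.2,62.]); u=np.array([.066,.998,0]);v=np.array([-.998,.066,0])
for n,X in [("mouth inner +x+y",c+62*-u+54*v+[0,0,50]),("mouth inner -x",c+62*u+54*v+[0,0,50]),("post top",c+[0,0,90]),("ear",c-67*u+[0,0,64])]: print(n,proj(W,X).round(1))
g=cv2.cvtColor(ims["wrist"],cv2.COLOR_RGB2GRAY)
for row in (165,185,200): print(row,g[row,100:420:4].tolist())
print("col200",g[90:230:3,200].tolist())
# motion of scene: other things vs first picture
for n in ("scene","side"):
    a=cv2.imread(f"pics/{n}0.png");d=cv2.absdiff(a,ims[n][:,:,::-1]).max(2);m=cv2.morphologyEx((d>45).astype("uint8"),cv2.MORPH_OPEN,np.ones((3,3)))
    k,_,st,ce=cv2.connectedComponentsWithStats(m);print(n,[(ce[i].round().astype(int).tolist(),int(st[i,4])) for i in range(1,k) if st[i,4]>15])
```

```text
21.7 [519.8928776   63.10338284 273.42812234] [-1.79992344e+02  7.99983915e-02  1.76207402e+02] [ 0.97551407  1.40255164 -0.92870845]
mouth inner +x+y [193.4 130.4]
mouth inner -x [311.2 130.4]
post top [252.3 190.3]
ear [189.1 183.4]
165 [132, 134, 135, 142, 132, 134, 137, 134, 136, 134, 133, 135, 138, 139, 137, 135, 142, 141, 150, 141, 121, 132, 133, 96, 64, 58, 58, 59, 67, 156, 154, 173, 173, 169, 160, 154, 128, 53, 53, 54, 68, 92, 166, 174, 175, 173, 172, 169, 73, 68, 68, 69, 100, 176, 204, 161, 164, 163, 161, 162, 234, 234, 234, 234, 235, 235, 235, 234, 234, 233, 233, 234, 233, 233, 234, 233, 232, 232, 233, 232]
185 [138, 142, 138, 139, 138, 140, 140, 133, 137, 137, 136, 138, 138, 138, 139, 137, 141, 144, 147, 168, 169, 167, 146, 58, 58, 58, 58, 57, 58, 134, 147, 148, 148, 148, 147, 147, 147, 146, 147, 147, 145, 170, 170, 170, 170, 169, 169, 163, 70, 69, 70, 69, 140, 199, 176, 167, 163, 164, 164, 169, 234, 235, 234, 234, 234, 234, 234, 234, 234, 234, 234, 233, 233, 233, 233, 233, 232, 232, 232, 232]
200 [162, 142, 135, 137, 138, 134, 140, 139, 141, 138, 141, 134, 138, 146, 141, 
[... 847 characters left out ...]
9), ([79, 56], 3521), ([245, 28], 491), ([75, 21], 43), ([205, 35], 821), ([5, 40], 177), ([166, 44], 59), ([127, 47], 128), ([220, 46], 34), ([179, 54], 74), ([200, 53], 29), ([150, 62], 243), ([188, 70], 813), ([238, 88], 228), ([15, 91], 394), ([109, 94], 22), ([247, 100], 60), ([110, 111], 18), ([247, 130], 527), ([58, 161], 2522), ([23, 192], 2419), ([205, 157], 697), ([252, 169], 70), ([96, 176], 120), ([236, 175], 72), ([258, 176], 26), ([227, 187], 30), ([250, 188], 24), ([229, 193], 17), ([253, 198], 119), ([127, 211], 303), ([113, 206], 45), ([263, 204], 17), ([266, 217], 41), ([107, 228], 27), ([321, 255], 113), ([45, 281], 26), ([42, 293], 52), ([77, 293], 142), ([107, 299], 59)]
```

Run:
```python
from h import *
s=r.sense(); im=eyes.snapshot("wrist"); W=cam("wrist",s)
print("thick end pred",proj(W,[530,-50.4,34]).round(1),"edge",proj(W,[524,-11.5,34]).round(1),"nested mouth width px",(proj(W,[470,125,95])-proj(W,[470,1,95])).round(0),"on rim",(proj(W,[470,125,112])-proj(W,[470,1,112])).round(0))
y=int(round(proj(W,[530,-50.4,34])[1])); hsv=cv2.cvtColor(im,cv2.COLOR_RGB2HSV)
for yy in (y,y+4): print(yy,[(x,int(hsv[yy,x,1]),int(hsv[yy,x,2])) for x in range(150,206,2)])
g=cv2.cvtColor(im,cv2.COLOR_RGB2GRAY); print([(x,int(g[140,x])) for x in list(range(182,202,2))+list(range(302,322,2))])
```

```text
thick end pred [170.2 181. ] edge [197.9 174.9] nested mouth width px [113.  -8.] on rim [119.  -8.]
181 [(150, 14, 142), (152, 15, 140), (154, 17, 139), (156, 13, 138), (158, 14, 141), (160, 15, 139), (162, 14, 143), (164, 14, 142), (166, 13, 139), (168, 16, 142), (170, 47, 159), (172, 115, 200), (174, 126, 209), (176, 125, 210), (178, 126, 208), (180, 127, 201), (182, 128, 192), (184, 121, 187), (186, 63, 165), (188, 12, 128), (190, 7, 71), (192, 13, 59), (194, 9, 59), (196, 17, 60), (198, 9, 59), (200, 13, 59), (202, 13, 60), (204, 9, 58)]
185 [(150, 15, 138), (152, 16, 141), (154, 14, 141), (156, 15, 138), (158, 13, 137), (160, 13, 141), (162, 14, 145), (164, 14, 146), (166, 16, 145), (168, 14, 143), (170, 30, 151), (172, 109, 187), (174, 128, 191), (176, 127, 189), (178, 127, 189), (180, 127, 193), (182, 127, 198), (184, 124, 201), (186, 82, 181), (188, 13, 133), (190, 10, 76), (192, 13, 59), (194, 9, 58), (196, 9, 59), (198, 9, 58), (200, 9, 58), (202, 13, 59), (204, 9, 57)]
[(182, 137), (184, 136), (186, 135), (188, 136), (190, 142), (192, 139), (194, 87), (196, 65), (198, 66), (200, 66), (302, 44), (304, 45), (306, 47), (308, 46), (310, 48), (312, 75), (314, 102), (316, 121), (318, 118), (320, 113)]
```

The wedge end is at px 171 against 170 predicted. The inner mouth is 118 px wide; on the rims it should be 119, nested 113. Handing in.

```bash
python3 -c "
from bench import r
print(r.sense()['time'],r.hand_in())"
```

```text
the job is handed in; nothing more can be done
21.9 None
```

I handed the job in at 21.9 s: the wedge is under the leaf, and the spare tray stands on the fixed tray, turned half round with its ear at the front.

- **Wedge and leaf:** The wedge went in flat, with its tip about 72 mm behind the leaf's front edge (73 is level), and I let go of it there. After the tray was placed, its thick end had not moved to within 1 px. By picture widths the leaf was flush with the rails to about 1 mm before the tray went on. I did not measure the leaf's height again afterwards; I took it from the wedge not having moved.
- **Spare tray:** It came down with no more than about 3 N on the wrist and stopped at tool height 127.0 mm; 126.5 was predicted for the lugs on the rims and about 110 for nesting. In the last wrist picture its mouth is 118 px wide, against 119 expected on the rims and 113 if nested.
- **Other things on the bench:** Comparing the first and last fixed-camera pictures by area showed no change at the bystanders in the scene view. I took the many changes in the side view to be the arm and its shadow and did not check them one by one. The gripper was clear and open at the end.
- **Disagreements:** Known widths such as the rails read about 2% small in the wrist camera. The force sensor's noise of about 1 N is close to the tray's own weight, so I took touchdown from height and force together. All 12 picture views were used by then, so the final checks were by numbers only.

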